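# Uncover the autoclave spanner in the parts tray

### The arm

A 6-joint arm with a two-finger parallel gripper is mounted at the origin on the work surface. World frame = base frame: x ahead of the robot, y to its left, z up, the work surface at z = 0. Lengths are in m, angles in degrees, forces in N, time in s.
With the tool pointing down it reaches from about 0.35 to 0.875 m from the base axis. Payload 4.2 kg.
Tool frame: the origin (TCP) lies between the finger pads; the fingertips stand 25 mm ahead of it and the grasp point (between the pads) lies 6 mm ahead of it (r.tips_ahead is the distance from the TCP to the fingertips, in m); z points along the fingers, y is the direction in which the jaws open and shut (so a half turn about z gives the same grasp; the last joint's range is limited). The gripper opens to 87 mm and grips with 3 to 60 N. Pads are 19 mm wide; open, the fingers measure 117 mm over their backs; the gripper's body (75 mm by 190 mm) begins 51 mm behind the grasp point.
Start: joints at [-62.361, 22.042, 0.453, 0, -68.411, -14.817], TCP at [0.139, -0.609, 0.248] pointing down, gripper open.
Joint ranges: [-179.83, 179.83], [-69.29, 118.12], [-61.27, 80.66], [-181.25, 117.63], [-171.15, -9.14], [-177.46, 177.46]. Speed limits (degrees/s): [159.86, 159.86, 180, 180, 180, 180].

### API

Orientations are given as a 3x3 rotation matrix whose columns are the frame's x, y, z axes.
In Python, from station import r, vision, finish_job gives the robot as it stands.
- The arm moves only by the shell command python3 -m jog 'ROWS'. ROWS is a JSON object of lists of equal length, an entry for each row: "rot": the turn, a rotation vector about the world's x, y, z in degrees, a list of three; "delta_pos": the shift along the world's x, y, z in mm, a list of three; "grip": the opening in per cent of the stroke, from 0 (shut) to 100 (fully open). A call has 1 to 10 rows; each row shifts and turns the commanded pose from where the row before left it; what a row does not reach is not made up. A row lasts 1/12 s, in which the tool goes at most 41.7 mm and 7.16 degrees, less where a joint would pass 70% of its speed; a pose out of reach is approached as far as the arm can. A call with a gripper value outside its range is refused whole. The fingers move at their own pace and stop on an object; the grip force is fixed at half the most. Time passes only in rows, so rows that do not move let the fingers close. It gives the time, the measured TCP pose, the force and the opening at its end, in the units of the state.
- r.sense(): the state, without advancing time (a new reading comes with each control period).
- vision.capture(name): name is "scene" or "top" or "wrist"; returns a dict with "frame" (420x560x3 uint8, red, green, blue), "K" (3x3 intrinsics, pixels), "xyz" and "orientation" of the camera in the world. Camera axes: x right, y up, looking along -z (the intrinsics and any distortion apply to the point x, -y, -z); pixel columns grow to the right and rows downward; lengths in m; the calibration is good to about 2 mm. A picture is of the moment at which its call begins. There is no depth.
- finish_job(): hands the job in, once; it reports no verdict.
The state is a dict: "time_s": time; "joints": joint angles; "joint_velocities": joint speeds; "effort": joint torques, N m; "tcp_pos": TCP position; "ee_rot": TCP orientation; "wrist_force": force on the tool from outside, world axes, zero at the start; "moment": the same for the moment, N m; "gripper_width": opening from 0.0 (shut) to 1.0 (fully open).
Only numpy, scipy, OpenCV 4.12 (cv2) and the standard library are available. Lean on these libraries where they do the work, as an engineer would, in place of code of your own. Each camera call takes 0.05 s, during which the arm holds its last target. There are 200 camera calls.

### The job

The autoclave's long spanner is buried in the grey parts tray, under a U-shaped sheet-aluminium instrument cover. Lift the cover off and set it down upright, as it stood, in the empty other half of the same tray; then lift out the spanner and lay it flat on the middle of the grey mat. Set both down, do not drop them.

Things in the scene. Friction and masses are not known exactly. Their poses are not given: they have to be found in the camera images.
- tray: Shallow grey plastic parts tray fixed to the bench, 270 (its x) x 320 (its y) x 40 mm high, walls and floor 4 mm thick. Origin: centre of its underside; z up. A 4 mm divider across its x at x = +105 mm, 36 mm high, parts off a narrow strip along the +x wall filled with small fixed nuts and bolts; the rest is one open bay (x -131 to +103 mm, y -156 to +156 mm). The covered spanner lies in the -y half of the bay; the +y half is empty.
- cover: Loose U-shaped instrument cover of bent 3 mm bare aluminium sheet, open side down, standing astride the spanner like a tunnel: 110 mm long (its x), 54 mm wide over its two side flanges (its y; 48 mm inside), 36 mm high, about 0.16 kg, dark vent slots on top. Origin: centre of its footprint, level with the lower edges of the flanges; z up. It rests on the tray floor, not on the spanner, and can be pinched across the flanges from above.
- spanner: Loose long steel spanner lying flat on the tray floor under the cover, both heads sticking out at the cover's ends: 170 mm long (its x; ring head at -x, open jaw at +x, heads up to 30 mm wide), shaft 14 mm wide (its y), 9 mm thick throughout, about 0.16 kg. Origin: middle of its underside, at mid-length of the shaft and within 10 mm of its centre of mass; z up. (The 110 mm spanner loose on the bench is another tool and is not wanted.)
- mat: Flat grey mat fixed to the bench beside the tray (left or right of it), 200 (its x) x 180 (its y) x 3 mm. Origin: centre of its underside; z up.
There are look-alikes about, which are no part of the job. Leave any black or turquoise look-alike of the spanner alone.

How it is judged:
By the outcome, as a careful person would: the job done as asked, in the order asked, and still so for the second after the job is handed in, with the robot touching nothing.
It also fails if it takes over 51 s, if anything falls off the work surface, if the arm or the gripper's body presses on something with over 40 N, if the wrist force passes 120 N, or if a joint passes its speed limit or range.

## Working session

There is one attempt and no reset: what is moved stays moved. The work goes in short steps, Python scripts to look and compute and a shell command to move; the robot and the scene stay as the last step left them, time stands still between calls to the robot, and variables do not carry over. Pictures are saved under pics/ and viewed, about 8 in all and at most 12, crops included, and the job is handed in when it is done.

```bash
ls; mkdir -p pics; python3 - <<'E'
from station import r,vision
import cv2,numpy as np,pickle
for n in("scene","top","wrist"):
    c=vision.capture(n);pickle.dump(c,open(n+".pkl","wb"));print(n,{k:v for k,v in c.items() if k!='frame'})
    cv2.imwrite(f"pics/{n}.png",cv2.resize(c['frame'][:,:,::-1],(800,600),interpolation=cv2.INTER_CUBIC))
E
```

```text
pics
scene {'K': array([[518.21479711,   0.        , 274.12476076],
       [  0.        , 518.21479711, 213.80967381],
       [  0.        ,   0.        ,   1.        ]]), 'xyz': array([ 0.95915389, -0.60500221,  0.94960211]), 'orientation': array([[ 0.62243555, -0.62046228,  0.47707499],
       [ 0.78260276,  0.4853398 , -0.38984383],
       [ 0.01033991,  0.61601286,  0.78766824]])}
top {'K': array([[502.69834697,   0.        , 280.74353683],
       [  0.        , 502.69834697, 216.93099996],
       [  0.        ,   0.        ,   1.        ]]), 'xyz': array([ 0.18017433, -0.13575622,  1.34481812]), 'orientation': array([[-0.02223209,  0.98191144, -0.18803102],
       [-0.99975105, -0.02148015,  0.00603598],
       [ 0.00188787,  0.1881184 ,  0.98214454]])}
wrist {'K': array([[297.75633638,   0.        , 276.89062062],
       [  0.        , 297.75633638, 206.19751378],
       [  0.        ,   0.        ,   1.        ]]), 'xyz': array([ 0.07554617, -0.62276447,  0.38315167]), 'orientation': array([[-0.22163429, -0.94567298, -0.23786732],
       [ 0.97512636, -0.21428461, -0.05666297],
       [ 0.00261333, -0.24450915,  0.96964346]])}
```

View pics/top.png

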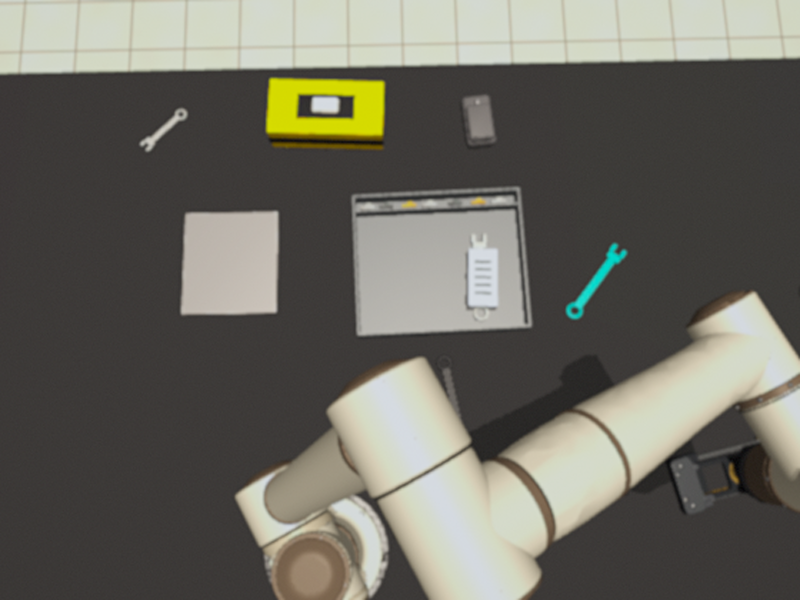

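View pics/scene.png

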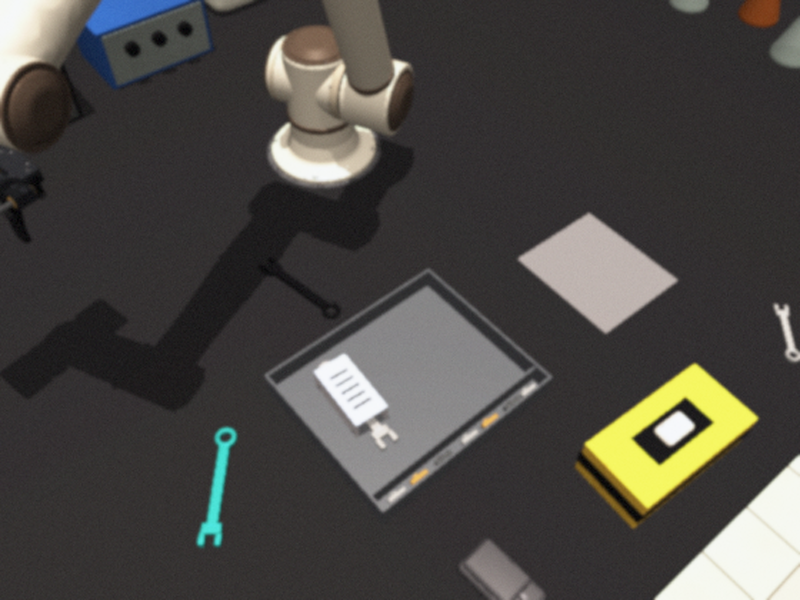

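The top view shows the tray (355–530, 190–335), with the cover at (482,278) and the spanner heads at (480,240) and (482,314). The mat is at (230,262). The scene view shows the cover at (350,390), the jaw at (382,432) and the mat at (598,272).

```bash
cat > h.py <<'E'
import numpy as np,cv2,pickle
def ray(c,uv):
    u,v=uv;K=c['K'];d=np.array([(u-K[0,2])/K[0,0],-(v-K[1,2])/K[1,1],-1.]);return c['xyz'],c['orientation']@d
def onz(c,uv,z):
    o,d=ray(c,uv);return o+d*(z-o[2])/d[2]
def tri(cs,uvs):
    A=np.zeros((3,3));b=np.zeros(3)
    for c,uv in zip(cs,uvs):
        o,d=ray(c,uv);d=d/np.linalg.norm(d);P=np.eye(3)-np.outer(d,d);A+=P;b+=P@o
    X=np.linalg.solve(A,b);res=[]
    for c,uv in zip(cs,uvs):
        o,d=ray(c,uv);d=d/np.linalg.norm(d);w=X-o;res.append(np.linalg.norm(w-d*(w@d))*1000)
    return X,res
E
python3 - <<'E'
import pickle,cv2,numpy as np
out=[]
for n,(x0,y0,w,h) in dict(top=(310,150,60,80),scene=(205,235,90,90)).items():
    c=pickle.load(open(n+'.pkl','rb'));f=c['frame'][:,:,::-1];
    im=cv2.resize(f[y0:y0+h,x0:x0+w],None,fx=6 if n=='top' else 4.4,fy=6 if n=='top' else 4.4,interpolation=cv2.INTER_CUBIC)
    out.append(cv2.copyMakeBorder(im,0,max(0,480-im.shape[0]),0,0,cv2.BORDER_CONSTANT))
cv2.imwrite('pics/crop.png',cv2.hconcat(out))
for n in('top','scene'):
    c=pickle.load(open(n+'.pkl','rb'));f=c['frame'];
    g=f.min(2).astype(np.uint8);hsv=cv2.cvtColor(f,cv2.COLOR_RGB2HSV)
    print(n,'cover px',f[194,338] if n=='top' else f[272,243],'mat',f[185,160] if n=='top' else f[190,418],'floor',f[195,290] if n=='top' else f[240,310])
    for nm,m in(('bright',g>200),('cov',(g>190)&(f[...,2].astype(int)>=f[...,0])),('mat',(hsv[...,2]>120)&(f[...,0].astype(int)-f[...,2]>4)&(f[...,0].astype(int)-f[...,2]<40)),('gray',(g>80))):
        cs,_=cv2.findContours(m.astype(np.uint8),0,2)
        for k in cs:
            a=cv2.contourArea(k);
            if a<150 or cv2.boundingRect(k)[0]==0:continue
            print(n,nm,a,cv2.boundingRect(k),cv2.approxPolyDP(k,3,True)[:,0].tolist()[:8])
E
```

```text
top cover px [184 189 192] mat [192 185 176] floor [179 178 172]
top bright 489.0 (233, 351, 33, 59) [[239, 351], [233, 354], [256, 377], [258, 409], [264, 397], [264, 376], [258, 363]]
top bright 365.5 (345, 346, 32, 29) [[369, 346], [346, 362], [350, 373], [376, 360]]
top bright 2947.5 (286, 326, 76, 94) [[291, 337], [286, 343], [328, 417], [359, 419], [361, 416], [314, 327]]
top bright 775.5 (378, 312, 55, 44) [[427, 312], [378, 336], [388, 355], [410, 339], [419, 323], [426, 325], [429, 318], [432, 321]]
top bright 181.5 (546, 273, 14, 29) [[559, 273], [546, 281], [559, 301]]
top bright 2327.5 (249, 260, 62, 76) [[249, 275], [282, 335], [310, 316], [278, 260]]
top bright 1168.0 (506, 210, 51, 61) [[521, 210], [506, 221], [513, 231], [530, 238], [507, 261], [537, 248], [535, 266], [541, 270]]
top bright 725.0 (329, 165, 19, 49) [[331, 165], [329, 212], [347, 213], [347, 175], [339, 174], [339, 166], [333, 170]]
top bright 236.5 (16, 38, 35, 11) [[16, 39], [16, 48], [49, 48], [50, 38], [44, 38], [37, 46], [29, 43], [32, 39]]
top bright 362.5 (169, 34, 35, 13) [[203, 34], [169, 35],
[... 5133 characters left out ...]
ne gray 5221.5 (457, 318, 103, 102) [[559, 318], [457, 419], [559, 419]]
scene gray 5550.5 (411, 256, 118, 98) [[487, 256], [411, 310], [452, 353], [528, 293]]
scene gray 294.5 (541, 212, 19, 42) [[542, 212], [549, 248], [558, 253], [552, 214], [546, 216]]
scene gray 17295.0 (185, 188, 201, 171) [[300, 188], [185, 262], [267, 358], [385, 265]]
scene gray 4812.5 (362, 149, 113, 85) [[410, 149], [362, 182], [425, 233], [474, 195]]
scene gray 416.5 (540, 13, 20, 35) [[559, 13], [540, 33], [543, 42], [558, 47]]
scene gray 161.0 (469, 0, 27, 9) [[469, 0], [480, 8], [495, 3]]
scene gray 7600.0 (186, 0, 102, 132) [[263, 0], [231, 0], [238, 10], [235, 14], [241, 21], [237, 21], [249, 57], [260, 61]]
```

View pics/crop.png

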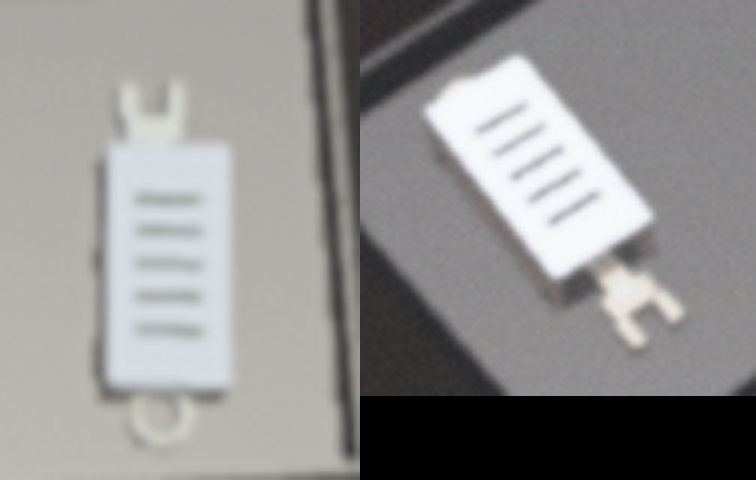

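The crop shows the cover top corners clearly in both views, with the jaw at +x and the ring at −x; the spanner sits offset to +y inside the cover.

```bash
python3 - <<'E'
from h import *
t=pickle.load(open('top.pkl','rb'));s=pickle.load(open('scene.pkl','rb'))
T=lambda x,y:(310+x/6-.42,150+y/6-.42)
S=lambda x,y:(205+(x-360)/4.4-.4,235+y/4.4-.4)
P={'cov++':(T(108,143),S(654,215)),'cov+-':(T(229,145),S(557,278)),'cov--':(T(231,389),S(425,107)),'cov-+':(T(105,387),S(520,54)),
'jaw+':(T(129,82),S(683,318)),'jaw-':(T(179,82),S(637,347)),'neckR':(T(162,445),None),'neck+':(T(122,139),None),'neck-':(T(186,139),None),
'mat++':((129,148.5),(474,195)),'mat+-':((194.5,147),(425,233)),'mat--':((194,218),(362,182)),'mat-+':((127,220),(410,149)),
'tr++':((246,136),(385.5,265)),'tr+-':((364,132),(267,358)),'tr--':((371.5,229.5),(185,262)),'tr-+':((249,233.5),(300,188))}
for k,(a,b) in P.items():
    z={'c':.04,'j':.013,'n':.013,'m':.003,'t':.04}[k[0]]
    print(k,'topz',onz(t,a,z).round(4)[:2], *( ('scz',onz(s,b,z).round(4)[:2],'tri',tri((t,s),(a,b))[0].round(4),np.round(tri((t,s),(a,b))[1],1)) if b else ()))
for k in('cov','mat','tr'):
    X=[tri((t,s),P[q])[0] for q in P if q.startswith(k)];print(k,np.mean(X,0).round(4),'yaw',np.degrees(np.arctan2(*((X[0]-X[3]+X[1]-X[2])[[1,0]]))).round(2),'sides',[np.linalg.norm(X[i]-X[i-1]).round(4) for i in range(4)])
import station
q=station.r.sense();print(q)
E
```

```text
cov++ topz [ 0.5463 -0.2723] scz [ 0.5444 -0.2701] tri [ 0.5456 -0.2716  0.0432] [0.4 0.4]
cov+- topz [ 0.5442 -0.3264] scz [ 0.543  -0.3245] tri [ 0.5438 -0.3257  0.0423] [0.5 0.5]
cov-- topz [ 0.4329 -0.3221] scz [ 0.4313 -0.319 ] tri [ 0.4327 -0.3208  0.0433] [0.9 0.9]
cov-+ topz [ 0.435  -0.2665] scz [ 0.4346 -0.2656] tri [ 0.4349 -0.2662  0.0409] [0.3 0.3]
jaw+ topz [ 0.5826 -0.2859] scz [ 0.5827 -0.2833] tri [ 0.5828 -0.2848  0.0146] [1.1 1.1]
jaw- topz [ 0.5821 -0.3089] scz [ 0.5813 -0.3088] tri [ 0.5817 -0.3089  0.0139] [0.2 0.2]
neckR topz [ 0.4132 -0.2938]
neck+ topz [ 0.5556 -0.2816]
neck- topz [ 0.555  -0.3109]
mat++ topz [0.6406 0.2748] scz [0.6365 0.2769] tri [0.6384 0.2728 0.0081] [0.5 0.5]
mat+- topz [0.641  0.0922] scz [0.6393 0.0981] tri [0.6403 0.0925 0.0084] [1.6 1.6]
mat-- topz [0.4393 0.0916] scz [0.4409 0.0939] tri [0.4402 0.0927 0.0029] [1.4 1.4]
mat-+ topz [0.4377 0.2732] scz [0.4357 0.2718] tri [0.4368 0.2719 0.0041] [1.1 1.1]
tr++ topz [ 0.6567 -0.0541] scz [ 0.656  -0.0567] tri [ 0.6563 -0.0549  0.0388] [1.2 1.2]
tr+- topz [ 0.6612 -0.3764] scz [ 0.6623 -0
[... 696 characters left out ...]
9e-02,
       -6.84107817e+01, -1.48205018e+01]), 'joint_velocities': array([ 0.06895054, -0.13948778,  0.18758649, -0.01547564,  0.02162256,
        0.02976903]), 'effort': array([-1.85361341e-04, -3.91052449e+01,  1.87585920e+01,  4.22234774e+00,
        1.23627266e-02, -1.40729835e-04]), 'tcp_pos': array([ 0.13863543, -0.60901053,  0.24671899]), 'ee_rot': array([[-9.75099090e-01, -2.21769068e-01, -4.95684079e-04],
       [-2.21769582e-01,  9.75097812e-01,  1.58423754e-03],
       [ 1.32005577e-04,  1.65471624e-03, -9.99998622e-01]]), 'wrist_force': array([ 0.56422266, -0.13960783, -0.30481514]), 'moment': array([-0.0335114 ,  0.01859684, -0.00089594]), 'gripper_width': 0.9970922868356064}
```

```bash
python3 -m jog '{"delta_pos":[[15,14,0],[28,25,0],[28,25,0],[28,25,0],[28,25,0],[28,25,0],[28,25,0],[28,25,0],[28,25,0],[28,25,0]],"rot":[[0,0,-1.5],[0,0,-1.5],[0,0,-1.5],[0,0,-1.5],[0,0,-1.5],[0,0,-1.5],[0,0,-1.6],[0,0,-1.6],[0,0,-1.6],[0,0,-1.6]],"grip":[100,100,100,100,100,100,100,100,100,100]}'
python3 -m jog '{"delta_pos":[[28,25,0],[23,20,-10],[15,14,-15],[8,7,-20],[6,4,-20],[3,4,-20],[0,0,-10],[0,0,0],[0,0,0]],"rot":[[0,0,0],[0,0,0],[0,0,0],[0,0,0],[0,0,0],[0,0,0],[0,0,0],[0,0,0],[0,0,0]],"grip":[100,100,100,100,100,100,100,100,100]}'
python3 - <<'E'
from station import vision
import pickle,cv2
c=vision.capture("wrist");pickle.dump(c,open("w1.pkl","wb"));cv2.imwrite("pics/w1.png",cv2.resize(c['frame'][:,:,::-1],(800,600)))
E
```

```text
time_s: 0.98
tcp_pos: [0.4067, -0.3688, 0.2475]
ee_rot: [[-0.999, 0.046, -0.0], [0.046, 0.999, 0.0], [0.0, 0.0, -1.0]]
wrist_force: [0.6, -1.0, -0.3]
gripper_width: 1.0
time_s: 1.73
tcp_pos: [0.4885, -0.2967, 0.1525]
ee_rot: [[-0.999, 0.045, -0.001], [0.045, 0.999, -0.0], [0.001, -0.0, -1.0]]
wrist_force: [-0.1, -0.8, 0.9]
gripper_width: 1.001
```

View pics/w1.png

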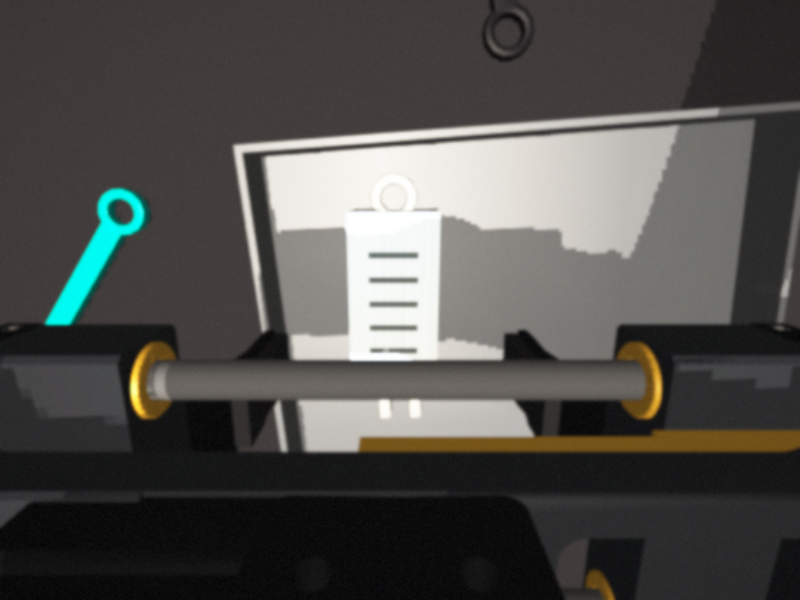

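The wrist view shows the cover (346–440, 212–360) centred between the fingers (288…505), square to them. I'll check it by ray before descending.

```bash
python3 - <<'E'
from h import *
c=pickle.load(open('w1.pkl','rb'))
for p in((346,212),(440,212),(349,357),(438,357)):print(onz(c,(p[0]*.7,p[1]*.7),.040).round(4))
E
python3 -m jog '{"delta_pos":[[0,0,-14],[0,0,-18],[0,0,-18],[0,0,-18],[0,0,-14],[0,0,-10],[0,0,-8],[0,0,-6],[0,0,-4],[0,0,0]],"rot":[[0,0,0],[0,0,0],[0,0,0],[0,0,0],[0,0,0],[0,0,0],[0,0,0],[0,0,0],[0,0,0],[0,0,0]],"grip":[100,100,100,100,100,100,100,100,100,100]}'
```

```text
[ 0.4362 -0.3216  0.04  ]
[ 0.4386 -0.2675  0.04  ]
[ 0.5254 -0.3262  0.04  ]
[ 0.528  -0.2705  0.04  ]
time_s: 2.62
tcp_pos: [0.4887, -0.2965, 0.0423]
ee_rot: [[-0.999, 0.045, -0.0], [0.045, 0.999, 0.0], [0.0, 0.0, -1.0]]
wrist_force: [0.7, 0.4, -0.4]
gripper_width: 1.003
```

```bash
python3 -m jog '{"delta_pos":[[0,0,-4],[0,0,-2],[0,0,0],[0,0,0],[0,0,0],[0,0,0],[0,0,0],[0,0,0],[0,0,0],[0,0,0]],"rot":[[0,0,0],[0,0,0],[0,0,0],[0,0,0],[0,0,0],[0,0,0],[0,0,0],[0,0,0],[0,0,0],[0,0,0]],"grip":[100,100,100,50,50,50,50,50,50,50]}'
```

```text
time_s: 3.45
tcp_pos: [0.4888, -0.2965, 0.0367]
ee_rot: [[-0.999, 0.045, 0.0], [0.045, 0.999, -0.0], [-0.0, -0.0, -1.0]]
wrist_force: [-1.0, -0.0, 0.6]
gripper_width: 0.622
```

```bash
python3 -m jog '{"delta_pos":[[0,0,0],[0,0,0],[0,0,2],[0,0,4],[0,0,8],[0,0,12],[0,0,16],[0,0,16],[0,0,12],[0,0,0]],"rot":[[0,0,0],[0,0,0],[0,0,0],[0,0,0],[0,0,0],[0,0,0],[0,0,0],[0,0,0],[0,0,0],[0,0,0]],"grip":[20,20,20,20,20,20,20,20,20,20]}'
python3 - <<'E'
from station import vision
import pickle,cv2
c=vision.capture("scene");pickle.dump(c,open("s1.pkl","wb"));cv2.imwrite("pics/s1.png",cv2.resize(c['frame'][150:375,150:450,::-1],(800,600)))
E
```

```text
time_s: 4.28
tcp_pos: [0.4905, -0.297, 0.11]
ee_rot: [[-0.999, 0.044, 0.006], [0.044, 0.999, -0.002], [-0.006, -0.002, -1.0]]
wrist_force: [0.2, -0.2, -1.5]
gripper_width: 0.621
```

View pics/s1.png

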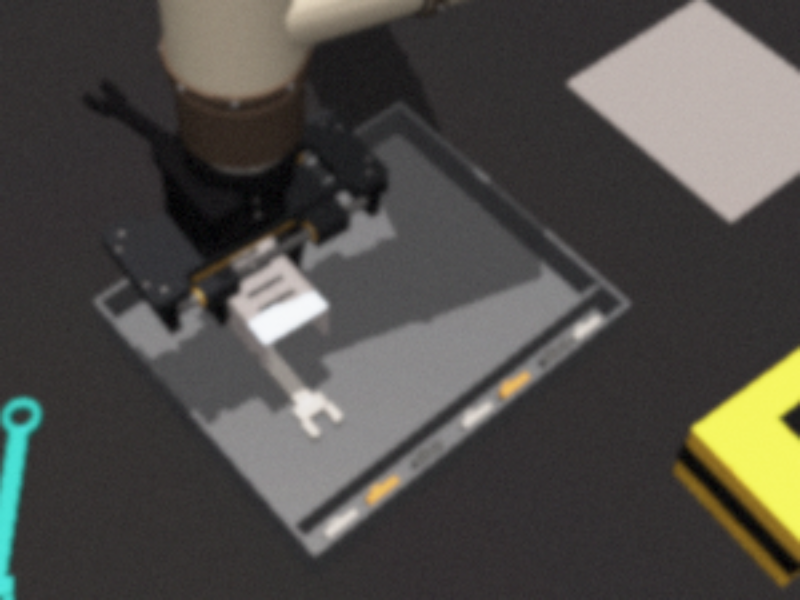

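The cover is lifted level in the gripper, and the spanner stays on the floor (jaw at 320,410).

```bash
python3 -m jog '{"delta_pos":[[0,6,0],[0,14,0],[0,22,0],[0,26,0],[0,26,0],[0,26,0],[0,20,0],[0,12,0],[0,5,0],[0,0,0]],"rot":[[0,0,0],[0,0,0],[0,0,0],[0,0,0],[0,0,0],[0,0,0],[0,0,0],[0,0,0],[0,0,0],[0,0,0]],"grip":[20,20,20,20,20,20,20,20,20,20]}'
python3 -m jog '{"delta_pos":[[0,0,-6],[0,0,-12],[0,0,-14],[0,0,-12],[0,0,-8],[0,0,-6],[0,0,-4],[0,0,-2],[0,0,0],[0,0,0]],"rot":[[0,0,0],[0,0,0],[0,0,0],[0,0,0],[0,0,0],[0,0,0],[0,0,0],[0,0,0],[0,0,0],[0,0,0]],"grip":[20,20,20,20,20,20,20,20,20,20]}'
python3 -m jog '{"delta_pos":[[0,0,-2],[0,0,-2],[0,0,-1],[0,0,0],[0,0,0]],"rot":[[0,0,0],[0,0,0],[0,0,0],[0,0,0],[0,0,0]],"grip":[20,20,20,20,20]}'
```

```text
time_s: 5.17
tcp_pos: [0.4885, -0.1386, 0.1061]
ee_rot: [[-0.999, 0.043, -0.001], [0.043, 0.999, 0.0], [0.001, -0.0, -1.0]]
wrist_force: [0.9, 0.2, -0.9]
gripper_width: 0.621
time_s: 6.0
tcp_pos: [0.4891, -0.1395, 0.0429]
ee_rot: [[-0.999, 0.045, 0.001], [0.045, 0.999, -0.0], [-0.001, -0.0, -1.0]]
wrist_force: [0.2, -0.5, -1.9]
gripper_width: 0.62
time_s: 6.42
tcp_pos: [0.4887, -0.1393, 0.0376]
ee_rot: [[-0.999, 0.045, -0.0], [0.045, 0.999, -0.0], [0.0, -0.0, -1.0]]
wrist_force: [0.5, 0.1, -1.4]
gripper_width: 0.617
```

```bash
python3 -m jog '{"delta_pos":[[0,0,-0.6],[0,0,-0.4],[0,0,0],[0,0,0]],"rot":[[0,0,0],[0,0,0],[0,0,0],[0,0,0]],"grip":[20,20,20,20]}'
python3 -m jog '{"delta_pos":[[0,0,-0.4],[0,0,0],[0,0,0]],"rot":[[0,0,0],[0,0,0],[0,0,0]],"grip":[20,20,20]}'
```

```text
time_s: 6.75
tcp_pos: [0.4889, -0.1394, 0.0366]
ee_rot: [[-0.999, 0.045, 0.0], [0.045, 0.999, -0.0], [-0.0, -0.0, -1.0]]
wrist_force: [-0.2, 0.2, -1.1]
gripper_width: 0.62
time_s: 7.0
tcp_pos: [0.4888, -0.1394, 0.0366]
ee_rot: [[-0.999, 0.045, 0.0], [0.045, 0.999, -0.0], [-0.0, -0.0, -1.0]]
wrist_force: [-1.3, 1.2, 5.0]
gripper_width: 0.618
```

Contact felt (+6 N). Now I'll release, rise and go back over the spanner.

```bash
python3 -m jog '{"delta_pos":[[0,0,0],[0,0,0],[0,0,0],[0,0,0],[0,0,0],[0,0,0],[0,0,5],[0,0,12],[0,0,18],[0,0,22]],"rot":[[0,0,0],[0,0,0],[0,0,0],[0,0,0],[0,0,0],[0,0,0],[0,0,0],[0,0,0],[0,0,0],[0,0,0]],"grip":[80,100,100,100,100,100,100,100,100,100]}'
python3 -m jog '{"delta_pos":[[0,-5,30],[-10,-15,30],[-15,-20,10],[-15,-25,0],[-15,-25,0],[-10,-25,0],[0,-20,0],[0,-15,0],[0,-7,0],[0,0,0]],"rot":[[0,0,0],[0,0,0],[0,0,0],[0,0,0],[0,0,0],[0,0,0],[0,0,0],[0,0,0],[0,0,0],[0,0,0]],"grip":[100,100,100,100,100,100,100,100,100,100]}'
python3 - <<'E'
from station import vision
import pickle,cv2
o=[]
for n in("wrist","scene"):
    c=vision.capture(n);pickle.dump(c,open(n[0]+"2.pkl","wb"));f=c['frame'][:,:,::-1]
    o.append(cv2.resize(f[:300],(400,214*1),interpolation=1) if 0 else f)
a=cv2.resize(o[0][60:360,100:500],(800,600));cv2.imwrite("pics/w2.png",a)
cv2.imwrite("pics/s2.png",cv2.resize(o[1][170:365,170:430],(800,600),interpolation=cv2.INTER_CUBIC))
E
```

```text
time_s: 7.83
tcp_pos: [0.4878, -0.1394, 0.0931]
ee_rot: [[-0.999, 0.045, -0.003], [0.045, 0.999, 0.0], [0.003, -0.0, -1.0]]
wrist_force: [0.2, 0.8, -0.4]
gripper_width: 1.003
time_s: 8.67
tcp_pos: [0.4236, -0.2974, 0.1633]
ee_rot: [[-0.999, 0.047, 0.0], [0.047, 0.999, -0.0], [-0.0, -0.0, -1.0]]
wrist_force: [-0.2, 0.4, -0.3]
gripper_width: 0.999
```

View pics/w2.png

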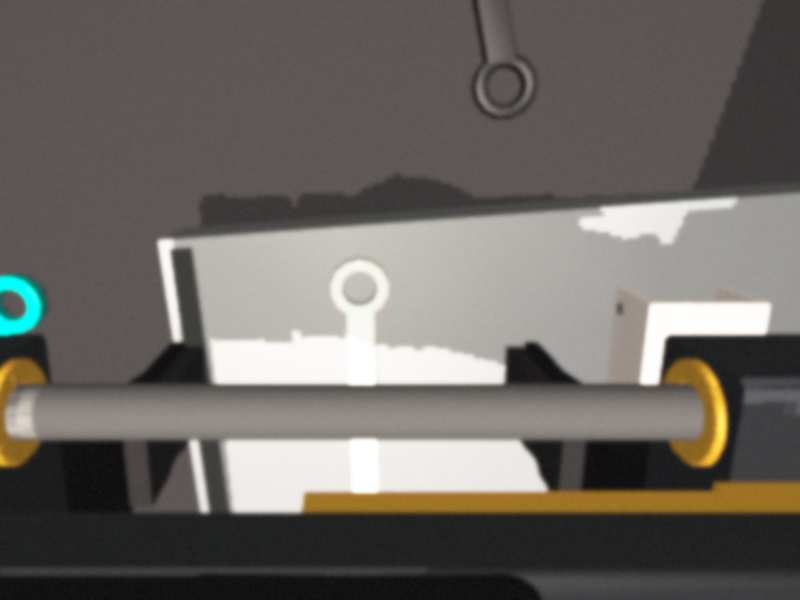

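View pics/s2.png

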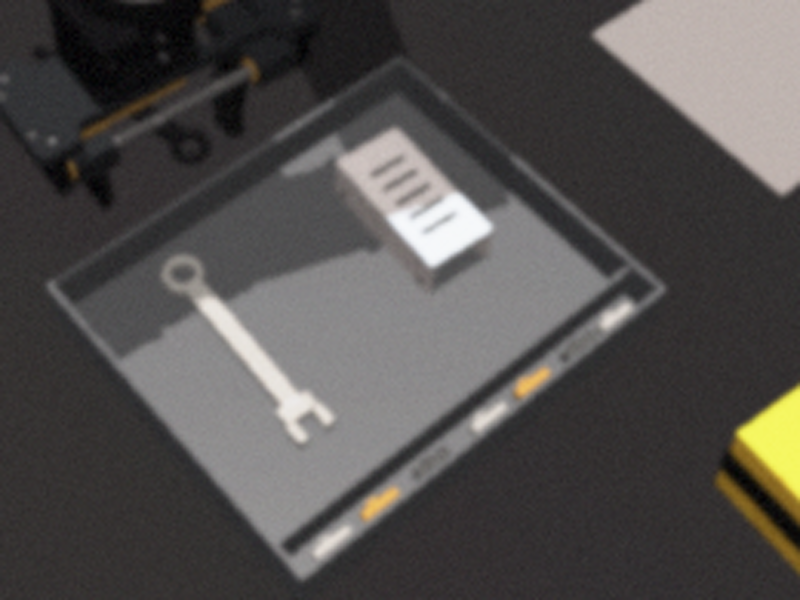

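The cover stands upright in the other half. The spanner is fully exposed: ring (183,275), jaw tips (303,440) and (330,415) in the scene crop, and ring (360,289), shaft axis (364,465) in the wrist crop.

```bash
python3 - <<'E'
from h import *
w=pickle.load(open('w2.pkl','rb'));s=pickle.load(open('s2.pkl','rb'))
W=lambda x,y:(100+x/2-.25,60+y/2-.25)
S=lambda x,y:(170+x/3.077-.3,170+y/3.077-.3)
print('ring tri',tri((w,s),(W(360,289),S(183,275))))
for n,p in dict(ring=(183,275),shaftA=(208,303),shaftB=(285,392),jm=(303,440),jp=(332,415)).items():print('s',n,onz(s,S(*p),.013).round(4))
for p in((360,289),(360,330),(364,465)):print('w',onz(w,W(*p),.013).round(4))
for p in((340,162),(395,127),(493,230),(430,270)):print('cov',onz(s,S(*p),.04).round(4))
E
```

```text
ring tri (array([ 0.42911618, -0.29379886,  0.01308315]), [np.float64(0.4096054379506565), np.float64(0.40960543795063825)])
s ring [ 0.4289 -0.2942  0.013 ]
s shaftA [ 0.4582 -0.2939  0.013 ]
s shaftB [ 0.5457 -0.2945  0.013 ]
s jm [ 0.5807 -0.3068  0.013 ]
s jp [ 0.5782 -0.2807  0.013 ]
w [ 0.4293 -0.2934  0.013 ]
w [ 0.4506 -0.2944  0.013 ]
w [ 0.5264 -0.2956  0.013 ]
cov [ 0.4351 -0.1591  0.04  ]
cov [ 0.435  -0.1075  0.04  ]
cov [ 0.5465 -0.1127  0.04  ]
cov [ 0.5445 -0.1687  0.04  ]
```

```bash
python3 -m jog '{"delta_pos":[[8,0.6,0],[14,1,-5],[18,1,-14],[16,0,-20],[12,0,-22],[6.5,0,-20],[0,0,-18],[0,0,-14],[0,0,-9],[0,0,0]],"rot":[[0,0,0.8],[0,0,0.8],[0,0,0],[0,0,0],[0,0,0],[0,0,0],[0,0,0],[0,0,0],[0,0,0],[0,0,0]],"grip":[100,90,80,70,65,65,65,65,65,65]}'
python3 -m jog '{"delta_pos":[[0,0,-5],[0,0,-3],[0,0,-2],[0,0,0],[0,0,0]],"rot":[[0,0,0],[0,0,0],[0,0,0],[0,0,0],[0,0,0]],"grip":[65,65,65,65,65]}'
```

```text
time_s: 9.6
tcp_pos: [0.498, -0.2926, 0.0386]
ee_rot: [[-1.0, 0.016, -0.004], [0.016, 1.0, 0.001], [0.004, 0.001, -1.0]]
wrist_force: [-0.8, 0.2, -0.2]
gripper_width: 0.652
time_s: 10.02
tcp_pos: [0.4985, -0.2939, 0.0317]
ee_rot: [[-1.0, 0.017, 0.001], [0.017, 1.0, -0.0], [-0.001, -0.0, -1.0]]
wrist_force: [0.8, -0.0, 0.0]
gripper_width: 0.65
```

Tips are about 2.5 mm above the floor with no contact force. Closing.

```bash
python3 -m jog '{"delta_pos":[[0,-0.7,-0.5],[0,0,0],[0,0,0],[0,0,0],[0,0,0],[0,0,0],[0,0,0],[0,0,0],[0,0,0],[0,0,0]],"rot":[[0,0,0],[0,0,0],[0,0,0],[0,0,0],[0,0,0],[0,0,0],[0,0,0],[0,0,0],[0,0,0],[0,0,0]],"grip":[65,40,20,0,0,0,0,0,0,0]}'
python3 -m jog '{"delta_pos":[[0,0,0],[0,0,2],[0,0,4],[0,0,8],[0,0,14],[0,0,18],[0,0,18],[0,0,14],[0,0,6],[0,0,0]],"rot":[[0,0,0],[0,0,0],[0,0,0],[0,0,0],[0,0,0],[0,0,0],[0,0,0],[0,0,0],[0,0,0],[0,0,0]],"grip":[0,0,0,0,0,0,0,0,0,0]}'
```

```text
time_s: 10.85
tcp_pos: [0.4983, -0.2945, 0.0307]
ee_rot: [[-1.0, 0.017, 0.0], [0.017, 1.0, -0.0], [-0.0, -0.0, -1.0]]
wrist_force: [0.4, 0.4, -0.7]
gripper_width: 0.158
time_s: 11.68
tcp_pos: [0.4992, -0.2947, 0.1168]
ee_rot: [[-1.0, 0.017, 0.004], [0.017, 1.0, -0.001], [-0.004, -0.001, -1.0]]
wrist_force: [-0.1, -0.5, -0.9]
gripper_width: 0.153
```

```bash
python3 -m jog '{"delta_pos":[[1,6,2],[2,14,2],[2,22,0],[2,28,0],[2,30,0],[2,30,0],[2,30,0],[2,30,0],[2,30,0],[2,30,0]],"rot":[[0,0,0],[0,0,0],[0,0,0],[0,0,0],[0,0,0],[0,0,0],[0,0,0],[0,0,0],[0,0,0],[0,0,0]],"grip":[0,0,0,0,0,0,0,0,0,0]}'
python3 -m jog '{"delta_pos":[[3,30,0],[3,30,0],[3,30,0],[3,30,0],[3,30,0],[3,28,0],[3,22,0],[0.5,18,0],[0,10,0],[0,0,0]],"rot":[[0,0,0],[0,0,0],[0,0,0],[0,0,0],[0,0,0],[0,0,0],[0,0,0],[0,0,0],[0,0,0],[0,0,0]],"grip":[0,0,0,0,0,0,0,0,0,0]}'
python3 - <<'E'
from station import vision
import pickle,cv2
c=vision.capture("scene");pickle.dump(c,open("s3.pkl","wb"));cv2.imwrite("pics/s3.png",cv2.resize(c['frame'][80:305,200:500,::-1],(800,600),interpolation=cv2.INTER_CUBIC))
E
```

```text
time_s: 12.52
tcp_pos: [0.5162, -0.0428, 0.1175]
ee_rot: [[-1.0, 0.017, -0.003], [0.017, 1.0, -0.0], [0.003, -0.0, -1.0]]
wrist_force: [0.9, 0.1, -1.0]
gripper_width: 0.153
time_s: 13.35
tcp_pos: [0.5382, 0.1852, 0.1176]
ee_rot: [[-1.0, 0.015, -0.001], [0.015, 1.0, -0.001], [0.001, -0.001, -1.0]]
wrist_force: [-0.1, 0.2, -1.5]
gripper_width: 0.155
```

View pics/s3.png

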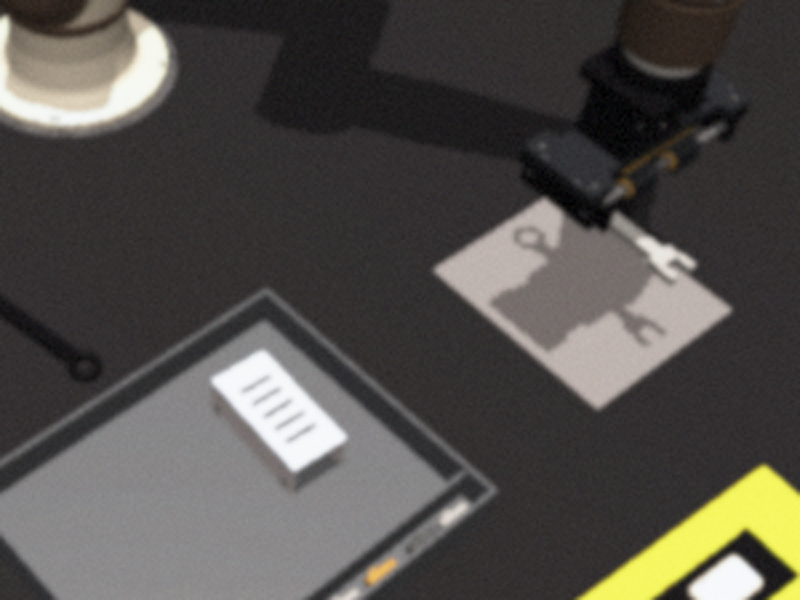

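The spanner is held level over the mat (jaw at 665,258), and the cover stands upright at (280,412). Lowering.

```bash
python3 -m jog '{"delta_pos":[[0,-0.5,-6],[0,-0.5,-12],[0,0,-16],[0,0,-16],[0,0,-12],[0,0,-9],[0,0,-6],[0,0,-4],[0,0,-2],[0,0,0]],"rot":[[0,0,0],[0,0,0],[0,0,0],[0,0,0],[0,0,0],[0,0,0],[0,0,0],[0,0,0],[0,0,0],[0,0,0]],"grip":[0,0,0,0,0,0,0,0,0,0]}'
python3 -m jog '{"delta_pos":[[0,0,-1],[0,0,-1],[0,0,0],[0,0,0]],"rot":[[0,0,0],[0,0,0],[0,0,0],[0,0,0]],"grip":[0,0,0,0]}'
```

```text
time_s: 14.23
tcp_pos: [0.5388, 0.1823, 0.0356]
ee_rot: [[-1.0, 0.017, -0.0], [0.017, 1.0, -0.0], [0.0, -0.0, -1.0]]
wrist_force: [-0.8, 0.1, -1.1]
gripper_width: 0.156
time_s: 14.57
tcp_pos: [0.5388, 0.1826, 0.034]
ee_rot: [[-1.0, 0.017, 0.0], [0.017, 1.0, 0.0], [-0.0, 0.0, -1.0]]
wrist_force: [0.2, -0.1, -1.7]
gripper_width: 0.153
```

```bash
python3 -m jog '{"delta_pos":[[0,0,-1],[0,0,-1],[0,0,-1],[0,0,-0.5],[0,0,0],[0,0,0]],"rot":[[0,0,0],[0,0,0],[0,0,0],[0,0,0],[0,0,0],[0,0,0]],"grip":[0,0,0,0,0,0]}'
python3 -m jog '{"delta_pos":[[0,0,-0.5],[0,0,0],[0,0,0]],"rot":[[0,0,0],[0,0,0],[0,0,0]],"grip":[0,0,0]}'
```

```text
time_s: 15.07
tcp_pos: [0.5387, 0.1825, 0.0301]
ee_rot: [[-1.0, 0.017, -0.0], [0.017, 1.0, -0.0], [0.0, -0.0, -1.0]]
wrist_force: [0.3, 0.6, -1.9]
gripper_width: 0.155
time_s: 15.32
tcp_pos: [0.5388, 0.1825, 0.0297]
ee_rot: [[-1.0, 0.017, 0.0], [0.017, 1.0, 0.0], [-0.0, 0.0, -1.0]]
wrist_force: [-0.1, 0.4, -1.5]
gripper_width: 0.154
```

```bash
python3 -m jog '{"delta_pos":[[0,0,-0.4],[0,0,0],[0,0,0]],"rot":[[0,0,0],[0,0,0],[0,0,0]],"grip":[0,0,0]}'
python3 -m jog '{"delta_pos":[[0,0,-0.3],[0,0,0],[0,0,0]],"rot":[[0,0,0],[0,0,0],[0,0,0]],"grip":[0,0,0]}'
```

```text
time_s: 15.57
tcp_pos: [0.5388, 0.1825, 0.0296]
ee_rot: [[-1.0, 0.017, 0.0], [0.017, 1.0, 0.0], [-0.0, 0.0, -1.0]]
wrist_force: [-0.8, -0.1, 2.7]
gripper_width: 0.155
time_s: 15.82
tcp_pos: [0.5388, 0.1826, 0.0296]
ee_rot: [[-1.0, 0.017, 0.0], [0.017, 1.0, -0.0], [-0.0, 0.0, -1.0]]
wrist_force: [-2.1, -0.3, 5.1]
gripper_width: 0.157
```

Contact. Releasing, rising and backing away.

```bash
python3 -m jog '{"delta_pos":[[0,0,0],[0,0,0],[0,0,0],[0,0,0],[0,0,0],[0,0,0],[0,0,4],[0,0,10],[0,0,18],[0,0,24]],"rot":[[0,0,0],[0,0,0],[0,0,0],[0,0,0],[0,0,0],[0,0,0],[0,0,0],[0,0,0],[0,0,0],[0,0,0]],"grip":[20,30,40,50,50,50,50,50,50,50]}'
python3 -m jog '{"delta_pos":[[0,0,25],[-10,0,25],[-20,0,20],[-20,5,15],[-20,10,10],[-20,10,5],[-15,10,0],[-5,5,0],[0,0,0],[0,0,0]],"rot":[[0,0,0],[0,0,0],[0,0,0],[0,0,0],[0,0,0],[0,0,0],[0,0,0],[0,0,0],[0,0,0],[0,0,0]],"grip":[50,50,50,50,50,50,50,50,50,50]}'
python3 - <<'E'
from station import vision
import pickle,cv2
c=vision.capture("scene");pickle.dump(c,open("s4.pkl","wb"));cv2.imwrite("pics/s4.png",cv2.resize(c['frame'][120:345,230:530,::-1],(800,600),interpolation=cv2.INTER_CUBIC))
E
```

```text
time_s: 16.65
tcp_pos: [0.5378, 0.182, 0.0848]
ee_rot: [[-1.0, 0.017, -0.003], [0.017, 1.0, -0.002], [0.003, -0.002, -1.0]]
wrist_force: [0.2, 0.3, 0.2]
gripper_width: 0.496
time_s: 17.48
tcp_pos: [0.429, 0.2227, 0.1854]
ee_rot: [[-1.0, 0.016, 0.001], [0.016, 1.0, 0.0], [-0.001, 0.0, -1.0]]
wrist_force: [-0.7, -0.5, -0.2]
gripper_width: 0.498
```

View pics/s4.png

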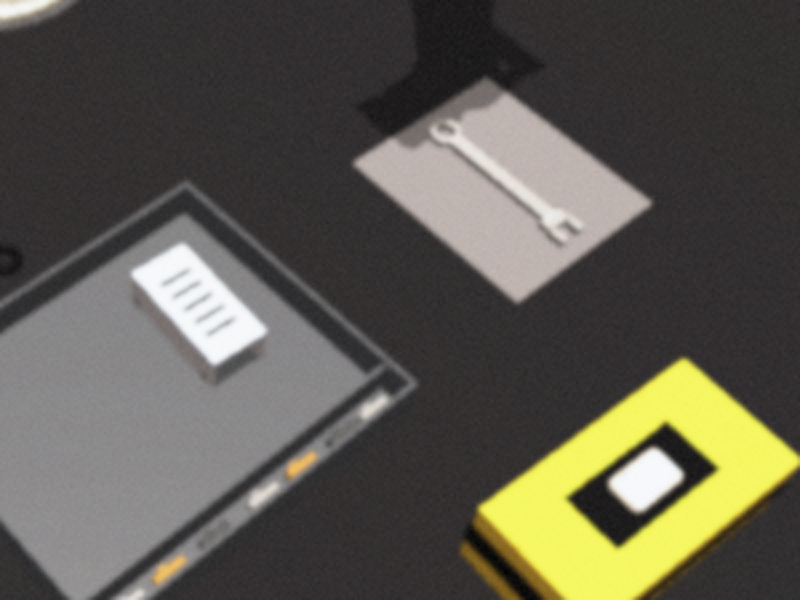

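The spanner lies flat in the middle of the mat: its midpoint is about (503,180) and the mat centre about (501,183). The cover is upright in the tray's other half, and the arm is clear.

```bash
python3 -c "
from station import r,finish_job
print(r.sense()['joint_velocities'].round(2));print(finish_job())"
```

```text
[-0.59  0.74  0.05 -0.07  0.05 -0.15]
the job is handed in; nothing more can be done
None
```

I moved the cover and then the spanner as asked, and handed the job in at about 17.5 s of robot time.

- **Cover:** I pinched it across the flanges, lifted it and moved it 157 mm in +y. I lowered it until I felt about 6 N of contact, then released it. It stands upright in the empty half of the tray.
- **Spanner:** I gripped it at mid-shaft, carried it over and lowered it onto the mat until contact, then released it.

**Last checks:** The final picture shows the spanner lying flat, with its midpoint about 2 mm from the mat centre. The gripper was open and well clear of everything. The highest wrist force reading, taken at the end of each move, was about 5 N.

**Disagreements:** Two-view heights came out up to about 5 mm high at two of the mat's corners (8 mm against the 3 mm given) and up to about 3 mm high on the cover top. The contact heights I felt while lowering agreed with the given heights. I measured the cover's final place only before the spanner move. In the later pictures I checked it by eye.

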